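Set the camp power box switches for the night

ROBOT

A 6-joint arm with a two-finger parallel gripper is mounted at the origin on the work surface. World frame = base frame: x ahead of the robot, y to its left, z up, the work surface at z = 0. Lengths are in m, angles in rad, forces in N, time in s.
With the tool pointing down it reaches from about 0.35 to 0.775 m from the base axis. Payload 7.3 kg.
Tool frame: the origin (TCP) lies on the centre line of the jaws, within the pads' length; the fingertips stand 14 mm ahead of it and the grasp point (between the pads) lies 5 mm behind it; z points along the fingers, y is the direction in which the jaws open and shut (so a half turn about z gives the same grasp; the last joint's range is limited). The gripper opens to 92 mm and grips with 3 to 60 N. Pads are 19 mm wide; open, the fingers measure 130 mm over their backs; the gripper's body (75 mm by 190 mm) begins 47 mm behind the grasp point.
Start: joints at [1.006, 0.342, 1.524, -0, 1.275, -0.146], TCP at [0.213, 0.48, 0.241] pointing down, gripper open.
Joint ranges: [-2.53, 2.53], [-0.77, 2.02], [0.04, 2.7], [-1, 4.14], [0.28, 2.66], [-3.11, 3.11]. Speed limits (rad/s): [2.57, 2.57, 3.14, 3.14, 3.14, 3.14].

INTERFACE

Orientations are given as [roll, pitch, yaw] about the fixed x, y, z axes, in that order (R = Rz(yaw) Ry(pitch) Rx(roll)).
In Python, from cell import telemetry, cams, robot gives the robot as it stands.
- The arm moves only by the tool servo_tool, never from a script. Its argument "targets" is text: rows parted by semicolons, each of 4 numbers parted by spaces: the shift along the tool's x, y, z in mm, then the turn about the tool's z in rad. In form: x y z yaw; .... A call has 1 to 20 rows; each row shifts and turns the pose as measured when the row begins, along the tool's axes as they then stand; what a row does not reach is not made up. A row lasts 1/8 s, in which the tool goes at most 62.5 mm and 10.7 degrees, less where a joint would pass 70% of its speed; a pose out of reach is approached as far as the arm can. A call with a gripper value outside its range is refused whole. "hand" is the opening, from 0 (shut) to 1 (fully open), set as the call begins (left out, the last holds). The fingers move at their own pace and stop on an object; "squeeze" is the grip in N (left out, the last holds). Time passes only in rows, so rows that do not move let the fingers close. It gives the time, the measured TCP pose, the force and the opening at its end, in the units of the state.
- telemetry.observe(): the state, without advancing time (a new reading comes with each control period).
- cams.read_camera(name): name is "scene" or "top" or "wrist"; returns a dict with "color" (400x640x3 uint8, red, green, blue), "K" (3x3 intrinsics, pixels), "k1" (the pictures are not rectified: a ray, as slopes to the right and down, at radius r is drawn at 1 + k1 r^2 times it, then the intrinsics apply), "R" (3x3) and "t" (3): a world point X has camera coordinates R X + t. Camera axes: x right, y down, z forward; pixel columns grow to the right and rows downward; lengths in m; the calibration is good to about 2 mm. A picture is of the moment at which its call begins. There is no depth.
- robot.hand_in(): hands the job in, once; it reports no verdict.
Trained networks look in a picture, given as the dict that the camera call returned (one of the last four; its "shot" number tells which), for a name from the list of things; names that differ only in an ending like _2 or _b are one class to them, and where a whole thing is asked for, a point or a joint stands for the part that bears it (a point fixed in the world has none). Each returns a list of dicts, best first, with "score" (0 to 1); they miss things now and then, are a little off and sometimes report something else, mostly with a low value. They report only what shows in the picture. A call takes as long as a camera call. They do not tell look-alikes from the thing itself.
- cams.cut_out(picture, query): "region" (400x640 bool, what is visible of it) and "extent" ([centre column, centre row, width, height] in pixels, round what is visible of it).
The state is a dict: "time": time; "qpos": joint angles; "qvel": joint speeds; "joint_efforts": joint torques, N m; "tool_pos": TCP position; "tool_rot": TCP orientation; "contact_force": force on the tool from outside, world axes, zero at the start; "torque": the same for the moment, N m; "opening": finger opening in m.
Only numpy, scipy, OpenCV 4.12 (cv2) and the standard library are available. Lean on these libraries where they do the work, as an engineer would, in place of code of your own. Each camera call takes 0.05 s, during which the arm holds its last target.

TASK

Set the three slide switches on the grey camp power box to the night pattern: green on, yellow on, red off. On is pushed fully to the end with the white stripe, off is pushed fully to the opposite end; some may already be right.

Things in the scene. Friction and masses are not known exactly. Their poses are not given: they have to be found in the camera images.
- bank: Dark grey power box, fixed, 140 (x) x 180 (y) x 45 mm high. Origin: centre of its underside, z up, x to the ON end (white stripe, away from the robot; brass sockets on the near side). On top three black strips 96 (x) x 46 (y), upper face 49 mm above the crate top, at y -52, 0, +52, one cap on each; colour order varies. Loose things up to 90 mm tall stand past its y ends.
- green (a point): Green slide-switch cap, 16 mm along its travel, 20 across, 24 tall. Point: its centre, half-way up, 62 mm above the crate top; axes as bank. Slides along the box's x axis only, between hard stops 36 mm apart: x in the box's frame is -18 mm fully off, +18 mm fully on. About 3 N slides it; it stays where left.
- yellow (a point): Yellow slide-switch cap, 16 mm along its travel, 20 across, 24 tall. Point: its centre, half-way up, 62 mm above the crate top; axes as bank. Slides along the box's x axis only, between hard stops 36 mm apart: x in the box's frame is -18 mm fully off, +18 mm fully on. About 3 N slides it; it stays where left.
- red (a point): Red slide-switch cap, 16 mm along its travel, 20 across, 24 tall. Point: its centre, half-way up, 62 mm above the crate top; axes as bank. Slides along the box's x axis only, between hard stops 36 mm apart: x in the box's frame is -18 mm fully off, +18 mm fully on. About 3 N slides it; it stays where left.
Mind the look-alikes: they are no part of the job. Several things have the shape of the bank; the one meant has the colours described above.

How it is judged:
By the outcome, as a careful person would: the job done as asked, in the order asked, and still so for the second after the job is handed in, with the robot touching nothing.
It also fails if it takes over 40 s, if anything falls off the work surface, if the arm or the gripper's body presses on something with over 40 N, if the wrist force passes 120 N, or if a joint passes its speed limit or range.

## Working session

There is one attempt and no reset: what is moved stays moved. The work goes in short steps, Python scripts to look and compute and a tool call to move; the robot and the scene stay as the last step left them, time stands still between calls to the robot, and variables do not carry over. Pictures are saved under pics/ and viewed, and the job is handed in when it is done.

Besides the shell and the picture viewer there is one more tool, called by a JSON object that holds its "op" and its "data", one argument or row to a line. servo_tool: Moves the arm, as the interface text tells. Its arguments: {"type":"object","properties":{"targets":{"type":"string"},"hand":{"type":"number"},"squeeze":{"type":"number"}},"required":["targets"]}

```bash
ls; mkdir -p pics; python3 - <<'E'
from cell import telemetry, cams, robot
import cv2
s=telemetry.observe();print(s)
for n in ("scene","top","wrist"):
    p=cams.read_camera(n);cv2.imwrite(f"pics/a_{n}.png",p["color"][:,:,::-1])
    print(n,p["K"],p["k1"],p["R"],p["t"])
    for q in ("bank","green","yellow","red"):
        for d in cams.cut_out(p,q)[:4]: print(q,round(d["score"],2),[round(float(v),1) for v in d["extent"]])
E
```

```text
pics
{'time': 0.0, 'qpos': array([ 1.00598988e+00,  3.42683685e-01,  1.52503715e+00,  2.69235595e-05,
        1.27536458e+00, -1.45988341e-01]), 'qvel': array([-6.07095738e-04, -8.25244821e-05, -1.25182199e-03,  9.88543532e-04,
        3.32272377e-04, -8.84898366e-04]), 'joint_efforts': array([-1.08337135e-03, -4.31255758e+01, -2.44209892e+01,  7.15199788e-02,
        5.63196768e-02, -1.09551365e-04]), 'tool_pos': array([0.2132663 , 0.47931078, 0.24005817]), 'tool_rot': array([-3.14011952e+00, -2.42623999e-04,  2.72276651e+00]), 'contact_force': array([ 0.18291733, -0.20450389,  0.68308885]), 'torque': array([-0.07473772,  0.02411037,  0.02206372]), 'opening': 0.09135392656817297}
scene [[404.35089394   0.         326.41254909]
 [  0.         404.35089394 201.13451174]
 [  0.           0.           1.        ]] -0.09873212000822235 [[ 0.45470929  0.89063719  0.00220477]
 [ 0.60583163 -0.30748713 -0.73377088]
 [-0.65284569  0.33498815 -0.67939344]] [-0.18579443 -0.28527995  1.2947147 ]
bank 0.96 [426.6, 269.7, 110.2, 89.8]
bank 0.86 [374.4, 130.1, 70.6, 46.7]
bank 0.76 [200.8, 196.8, 
[... 297 characters left out ...]
2539865 -0.21346223]
 [ 0.21201828  0.02490775 -0.97694823]] [-0.08947413  0.52325514  1.22585681]
bank 0.9 [404.3, 133.2, 65.0, 62.1]
bank 0.9 [219.8, 285.9, 80.3, 69.6]
bank 0.72 [306.6, 127.8, 63.5, 53.9]
bank 0.64 [360.4, 208.8, 66.3, 59.2]
green 0.61 [375.8, 208.8, 6.7, 4.5]
yellow 0.37 [338.6, 200.0, 8.1, 9.2]
red 0.49 [360.1, 201.1, 10.1, 7.0]
wrist [[340.88029681   0.         315.03548198]
 [  0.         340.88029681 202.98628596]
 [  0.           0.           1.        ]] -0.0699058127817328 [[ 0.40615063  0.91380501 -0.00144196]
 [ 0.87095772 -0.38662819  0.30323471]
 [ 0.27653989 -0.12441485 -0.95291481]] [-0.52497746 -0.03926841  0.39225696]
bank 0.62 [150.4, 279.6, 156.7, 118.7]
```

View pics/a_scene.png

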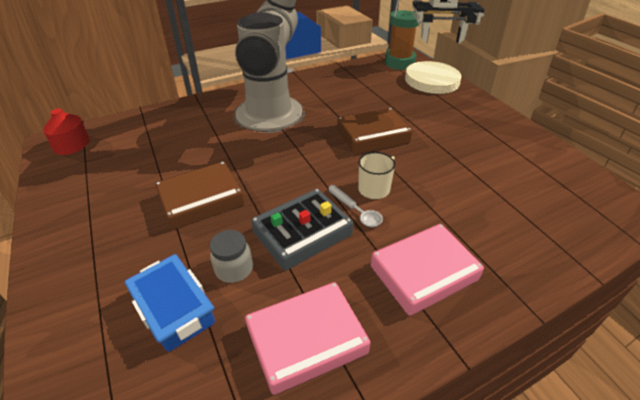

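View pics/a_top.png

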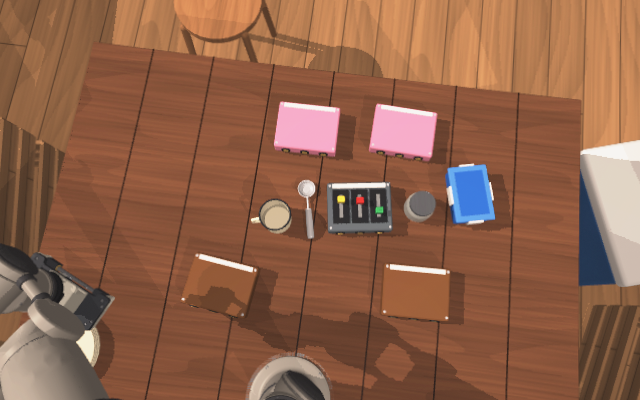

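```bash
python3 - <<'E'
import cv2
a=cv2.imread("pics/a_scene.png")[90:250,130:460];cv2.imwrite("pics/a_s2.png",cv2.resize(a,None,fx=2.4,fy=2.4,interpolation=2))
a=cv2.imread("pics/a_top.png")[80:280,240:480];cv2.imwrite("pics/a_t2.png",cv2.resize(a,None,fx=3,fy=3,interpolation=2))
E
```

```text
(no output)
```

View pics/a_t2.png

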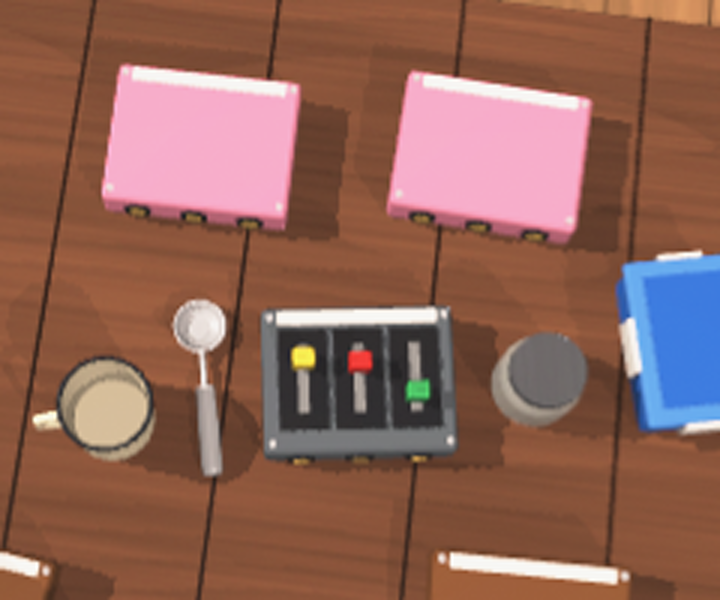

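View pics/a_s2.png

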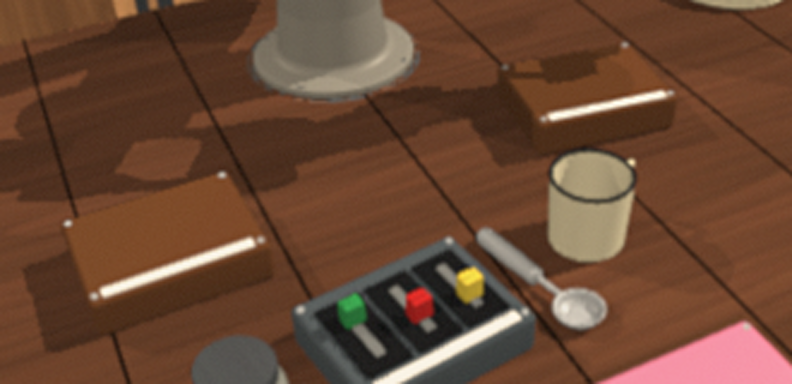

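The top view shows the grey bank at about (360,208). The white stripe is at the top, which is +x. Yellow is at about (341,199), near ON. Red is at about (360,200), ON side. Green is at about (379,210), OFF. I'll measure these.

```bash
cat > h.py <<'E'
import numpy as np, cv2
from scipy.optimize import least_squares
def ray(p,u,v):
    x=(u-p["K"][0][2])/p["K"][0][0]; y=(v-p["K"][1][2])/p["K"][1][1]
    rd=np.hypot(x,y); r=rd
    for _ in range(30): r=rd/(1+p["k1"]*r*r)
    f=r/rd if rd>0 else 1
    d=np.array(p["R"]).T@np.array([x*f,y*f,1]); c=-np.array(p["R"]).T@np.array(p["t"])
    return c,d
def onz(p,u,v,z):
    c,d=ray(p,u,v); return c+d*(z-c[2])/d[2]
def proj(p,X):
    c=np.array(p["R"])@X+p["t"]; x,y=c[:2]/c[2]; f=1+p["k1"]*(x*x+y*y)
    return np.array([p["K"][0][0]*x*f+p["K"][0][2],p["K"][1][1]*y*f+p["K"][1][2]])
def tri(obs):
    A=0;b=0
    for p,u,v in obs:
        c,d=ray(p,u,v); d=d/np.linalg.norm(d); M=np.eye(3)-np.outer(d,d); A=A+M;b=b+M@c
    return np.linalg.solve(A,b)
def caps(p,roi):
    hsv=cv2.cvtColor(p["color"],cv2.COLOR_RGB2HSV).astype(int); H,S,V=hsv[...,0],hsv[...,1],hsv[...,2]
    m={"green":(H>45)&(H<85),"yellow":(H>22)&(H<35),"red":(H<4)|(H>176)}
    out={}
    x0,y0,x1,y1=roi
    for k in m:
        q=(m[k]&(S>150)&(V>70)).astype(np.uint8); z=np.zeros_like(q); z[y0:y1,x0:x1]=q[y0:y1,x0:x1]
        n,l,st,ce=cv2.connectedComponentsWithStats(z)
        if n>1:
            i=1+np.argmax(st[1:,4]); out[k]=(ce[i],st[i])
    return out
E
python3 - <<'E'
from h import *
from cell import cams
T=cams.read_camera("top");S=cams.read_camera("scene")
ct=caps(T,(328,180,392,235));cs=caps(S,(250,190,355,270))
for k in ct:
    print(k,ct[k],cs.get(k),onz(T,*ct[k][0],.07), tri([(T,*ct[k][0]),(S,*cs[k][0])]) if k in cs else '')
ct=[(268,316),(445,316),(272,443),(450,440)]
P=[onz(T,u/3+240-.33,v/3+80-.33,.045) for u,v in ct]
print(np.round(P,4));print("centre",np.mean(P,0)); d=P[0]-P[1]+P[2]-P[3];print("yaw",np.arctan2(d[1],d[0])-np.pi/2, np.linalg.norm(P[0]-P[1]),np.linalg.norm(P[0]-P[2]))
E
```

```text
green (array([378.91176471, 209.94117647]), array([376, 208,   7,   5,  34], dtype=int32)) (array([276.11926606, 219.12844037]), array([271, 213,  11,  14, 109], dtype=int32)) [ 0.51910389 -0.17571764  0.07      ] [ 0.52051592 -0.1764921   0.06313009]
yellow (array([340.64444444, 198.68888889]), array([337, 196,   8,   7,  45], dtype=int32)) (array([325.38461538, 208.28461538]), array([320, 202,  12,  15, 130], dtype=int32)) [ 0.53695192 -0.06823864  0.07      ] [ 0.53833683 -0.06857883  0.06332395]
red (array([359.45614035, 200.07017544]), array([356, 197,   8,   8,  57], dtype=int32)) (array([304.19285714, 216.66428571]), array([299, 210,  12,  15, 140], dtype=int32)) [ 0.53972516 -0.11993658  0.07      ] [ 0.5410992  -0.12049799  0.06356887]
[[ 0.5776 -0.0312  0.045 ]
 [ 0.599  -0.1962  0.045 ]
 [ 0.4583 -0.05    0.045 ]
 [ 0.4822 -0.2124  0.045 ]]
centre [ 0.52928247 -0.12245285  0.045     ]
yaw 0.1372198130433928 0.1664092878767368 0.12075138592531177
```

```bash
cat >> h.py <<'E'
def plan(pos,yaw,tpos,tyaw,n):
    """rows from pos,yaw to tpos,tyaw in n steps (tool down)"""
    rows=[];d=(np.array(tpos)-pos)/n; dy=(tyaw-yaw)/n
    for i in range(n):
        y=yaw+dy*i
        rows.append([1e3*(d[0]*np.cos(y)+d[1]*np.sin(y)),1e3*(d[0]*np.sin(y)-d[1]*np.cos(y)),-1e3*d[2],-dy])
    return rows
def fmt(r): return "; ".join("%.0f %.0f %.0f %.3f"%tuple(x) for x in r)
C0=np.array([.5293,-.1225]);Y0=.137
def w(bx,by,z,C=C0,Y=Y0): return np.array([C[0]+bx*np.cos(Y)-by*np.sin(Y),C[1]+bx*np.sin(Y)+by*np.cos(Y),z])
E
python3 - <<'E'
from h import *
from cell import telemetry,cams
s=telemetry.observe();p=cams.read_camera("wrist")
print("cam-tcp",-p["R"].T@p["t"]-s["tool_pos"],p["R"][2])
t=w(-.055,-.052,.20);print(t)
print(fmt(plan(s["tool_pos"],s["tool_rot"][2],t,Y0+np.pi/2,15)))
E
```

```text
cam-tcp [-0.07454561  0.03369379  0.14422551] [ 0.27659062 -0.12433444 -0.95291058]
[ 0.48191708 -0.18152422  0.2       ]
-34 -33 3 0.068; -36 -31 3 0.068; -38 -28 3 0.068; -40 -25 3 0.068; -42 -23 3 0.068; -43 -20 3 0.068; -45 -17 3 0.068; -46 -14 3 0.068; -46 -11 3 0.068; -47 -7 3 0.068; -47 -4 3 0.068; -48 -1 3 0.068; -48 2 3 0.068; -47 5 3 0.068; -47 9 3 0.068
```

{"op": "servo_tool", "data": {
  "targets": "-34 -33 3 0.068; -36 -31 3 0.068; -38 -28 3 0.068; -40 -25 3 0.068; -42 -23 3 0.068; -43 -20 3 0.068; -45 -17 3 0.068; -46 -14 3 0.068; -46 -11 3 0.068; -47 -7 3 0.068; -47 -4 3 0.068; -48 -1 3 0.068; -48 2 3 0.068; -47 5 3 0.068; -47 9 3 0.068",
  "hand": 0,
  "squeeze": 20
}}

```text
time: 2.78
tool_pos: [0.4787, -0.205, 0.1967]
tool_rot: [3.13, -0.001, 1.674]
contact_force: [-0.2, 0.7, 0.2]
opening: 0.0004
```

```bash
python3 - <<'E'
from h import *
from cell import telemetry,cams
s=telemetry.observe();print(s["tool_pos"],s["tool_rot"],s["opening"],s["qpos"],s["contact_force"])
p=cams.read_camera("wrist");cv2.imwrite("pics/b_w.png",p["color"][:,:,::-1])
c=caps(p,(0,0,640,400))
for k in c: print(k,c[k])
for a in [(0.07,.09),(.07,-.09),(-.07,.09),(-.07,-.09)]: print(a,proj(p,w(*a,.045)))
E
```

```text
[ 0.47873544 -0.20503652  0.19670233] [ 3.13040566e+00 -1.36327362e-03  1.67394709e+00] 0.00040032974751870795 [-0.55656665  0.36962344  1.61175174  0.00868314  1.15222724 -0.66320741] [-0.20871061  0.74389143  0.24432028]
green (array([367.17419355, 168.77741935]), array([356, 154,  23,  30, 620], dtype=int32))
yellow (array([409.46066135,  31.50855188]), array([395,  15,  30,  34, 877], dtype=int32))
red (array([402.69571429, 102.76285714]), array([389,  89,  28,  28, 700], dtype=int32))
(0.07, 0.09) [470.89464732 -15.233423  ]
(0.07, -0.09) [454.88755041 201.47839916]
(-0.07, 0.09) [293.83897586 -12.98551627]
(-0.07, -0.09) [303.55828691 206.81089733]
```

View pics/b_w.png

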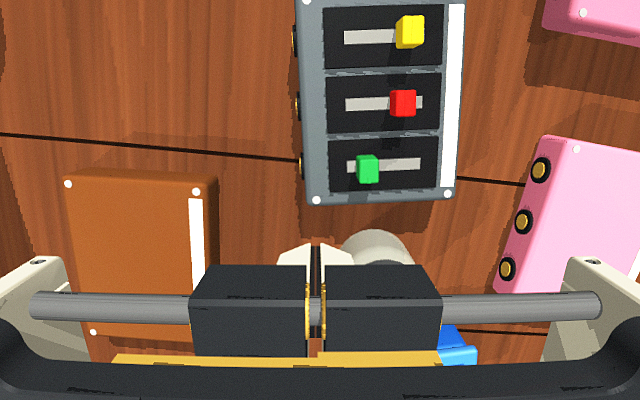

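The wrist view shows the grey bank with its stripe to the right: green (367,169) OFF, red (403,103) partly ON with slot visible to its right, yellow (409,31) near ON. I'll refine the positions and plan the approach.

```bash
python3 - <<'E'
from h import *
from cell import telemetry,cams
s=telemetry.observe();p=cams.read_camera("wrist")
print(s["tool_pos"],s["tool_rot"])
def b(P): d=P[:2]-C0; return np.round(1e3*np.array([d[0]*np.cos(Y0)+d[1]*np.sin(Y0),-d[0]*np.sin(Y0)+d[1]*np.cos(Y0)]),1)
c=caps(p,(0,0,640,400))
for k in c: print(k,b(onz(p,*c[k][0],.068)))
for n,u,v in [("dotNL",316,200),("dotNR",447,194)]: print(n,b(onz(p,u,v,.045)))
for n,u,v in [("slotLy",344,37),("slotRr",423,102),("slotLr",345,104),("slotLg",347,168),("slotRg",420,164)]: print(n,b(onz(p,u,v,.049)))
t=w(-.053,-.052,.10)
print(fmt(plan(s["tool_pos"],s["tool_rot"][2],t,Y0+np.pi/2,3)))
E
```

```text
[ 0.48061342 -0.21041761  0.19627052] [3.12874345e+00 2.67091675e-03 1.66888599e+00]
green [-15.8 -51.7]
yellow [15.1 51.5]
red [11.5 -0.1]
dotNL [-57.1 -90. ]
dotNR [ 63.1 -89.3]
slotLy [-30.  45.]
slotRr [35.2 -7. ]
slotLr [-30.   -6.7]
slotLg [-29.  -60.7]
slotRg [ 35.1 -59.6]
10 2 32 -0.013; 10 2 32 -0.013; 10 2 32 -0.013
```

{"op": "servo_tool", "data": {
  "targets": "10 2 30 -0.013; 10 2 30 -0.013; 10 2 30 -0.013; 0 0 0 0; 0 0 0 0"
}}

```text
time: 3.5
tool_pos: [0.4834, -0.176, 0.1055]
tool_rot: [3.128, 0.002, 1.712]
contact_force: [-0.4, -0.2, -0.2]
opening: 0.0003
```

```bash
cat > st.py <<'E'
from h import *
from cell import telemetry
import sys
s=telemetry.observe();d=s["tool_pos"][:2]-C0
print("time",s["time"],"box xy",1e3*np.array([d[0]*np.cos(Y0)+d[1]*np.sin(Y0),-d[0]*np.sin(Y0)+d[1]*np.cos(Y0)]),"z",s["tool_pos"][2],"dyaw",s["tool_rot"][2]-Y0-np.pi/2,s["tool_rot"],"F",s["contact_force"],"vmax",abs(s["qvel"]).max())
E
python3 st.py
```

```text
time 3.5 box xy [-52.73231103 -46.77118646] z 0.1055435006797147 dyaw 0.0042330607900125106 [3.12823074e+00 1.80978824e-03 1.71202939e+00] F [-0.40340476 -0.15460905 -0.17974501] vmax 0.014018151769787275
```

{"op": "servo_tool", "data": {
  "targets": "-3 0 18 0; -2 0 17 0; 0 0 0 0; 0 5 0 0; 0 5 0 0; 0 5 0 0; 0 5 0 0; 0 0 0 0"
}}

```text
time: 4.5
tool_pos: [0.5092, -0.1808, 0.0782]
tool_rot: [3.119, 0.01, 1.712]
contact_force: [-0.6, -0.9, 1.6]
opening: 0.0007
```

```bash
python3 st.py
```

```text
time 4.5 box xy [-27.87038574 -55.0352061 ] z 0.07824689373359879 dyaw 0.003933711336371104 [3.11908474 0.00963135 1.71173004] F [-0.57350151 -0.87508522  1.6227007 ] vmax 0.002810763162478039
```

```bash
python3 - <<'E'
from h import *
from cell import cams
p=cams.read_camera("wrist");cv2.imwrite("pics/c_w.png",p["color"][:,:,::-1])
p=cams.read_camera("scene");cv2.imwrite("pics/c_s.png",cv2.resize(p["color"][150:290,220:400,::-1],None,fx=4,fy=4))
E
```

```text
(no output)
```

View pics/c_w.png

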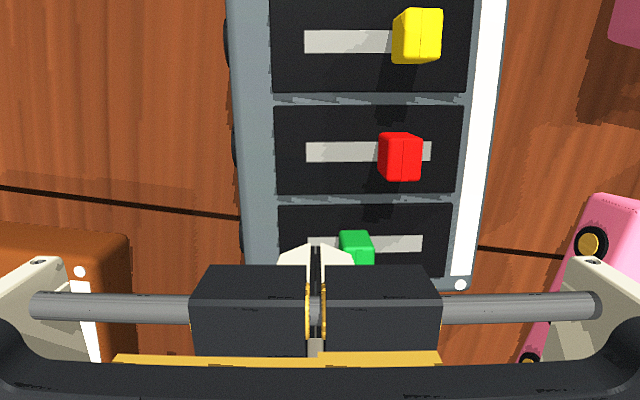

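View pics/c_s.png

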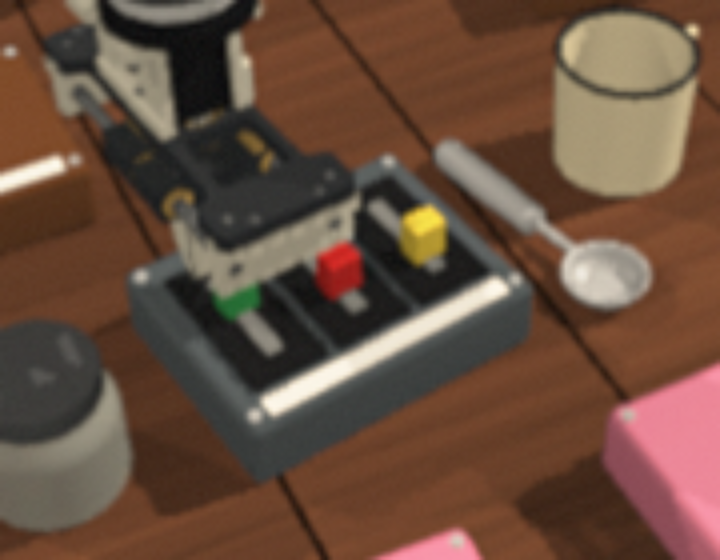

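{"op": "servo_tool", "data": {
  "targets": "2 0 6 0; 1 5 2 0; 0 5 0 0; 0 5 0 0; 0 5 0 0; 0 0 0 0"
}}

```text
time: 5.35
tool_pos: [0.5302, -0.1757, 0.0717]
tool_rot: [3.118, 0.011, 1.711]
contact_force: [-3.6, -1.9, 2.6]
opening: 0.0005
```

```bash
python3 st.py
```

```text
time 5.35 box xy [ -6.39168738 -52.87168223] z 0.07165656302609884 dyaw 0.0035654699229052955 [3.1179346 0.0113668 1.7113618] F [-3.57955796 -1.88486178  2.62128084] vmax 0.001883776640273643
```

{"op": "servo_tool", "data": {
  "targets": "0 4 0 0; 0 4 0 0; 0 0 0 0"
}}

```text
time: 5.72
tool_pos: [0.5299, -0.1758, 0.0719]
tool_rot: [3.136, 0.008, 1.713]
contact_force: [-0.5, 0.6, 0.1]
opening: 0.0007
```

{"op": "servo_tool", "data": {
  "targets": "0 4 0 0; 0 4 0 0; 0 0 0 0"
}}

```text
time: 6.1
tool_pos: [0.53, -0.1758, 0.072]
tool_rot: [-3.13, 0.006, 1.714]
contact_force: [-0.7, -0.1, 0.5]
opening: 0.0002
```

```bash
python3 st.py; python3 - <<'E'
from h import *
from cell import cams
p=cams.read_camera("wrist");cv2.imwrite("pics/d_w.png",p["color"][:,:,::-1])
E
```

```text
time 6.1 box xy [ -6.60947188 -52.93209864] z 0.07203560573798727 dyaw 0.006019734437323843 [-3.12965752  0.00551655  1.71381606] F [-0.70729429 -0.11961378  0.54752082] vmax 0.00923302702432883
```

View pics/d_w.png

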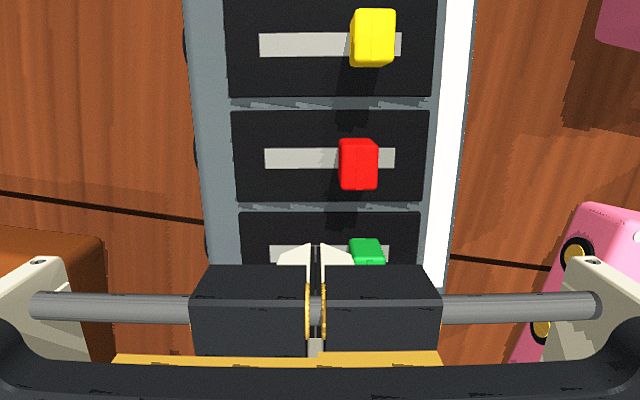

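```bash
python3 - <<'E'
from h import *
from cell import cams,telemetry
np.set_printoptions(precision=3,suppress=True)
for i in range(2):
    s=telemetry.observe();print(s["qpos"],s["qvel"],s["joint_efforts"],s["contact_force"],s["torque"],s["tool_pos"],s["tool_rot"])
    p=cams.read_camera("scene")
cv2.imwrite("pics/d_s.png",cv2.resize(p["color"][130:290,220:400,::-1],None,fx=3.7,fy=3.7))
p=cams.read_camera("top");cv2.imwrite("pics/d_t.png",cv2.resize(p["color"][130:280,260:460,::-1],None,fx=4,fy=4))
E
```

```text
[-0.451  0.591  1.631 -0.014  0.925 -0.586] [ 0.005  0.007 -0.003  0.002 -0.002 -0.003] [  1.366 -49.405 -21.001   0.735  -1.206   0.015] [-6.697 -1.379  4.103] [-0.324  1.174  0.029] [ 0.53  -0.176  0.072] [-3.13   0.006  1.714]
[-0.451  0.591  1.631 -0.014  0.926 -0.586] [ 0.     0.001 -0.001 -0.005  0.003  0.001] [  2.287 -48.2   -20.677   1.185  -1.436   0.001] [-7.587 -1.667  4.996] [-0.38   1.091  0.05 ] [ 0.53  -0.176  0.072] [-3.13   0.006  1.714]
```

View pics/d_s.png

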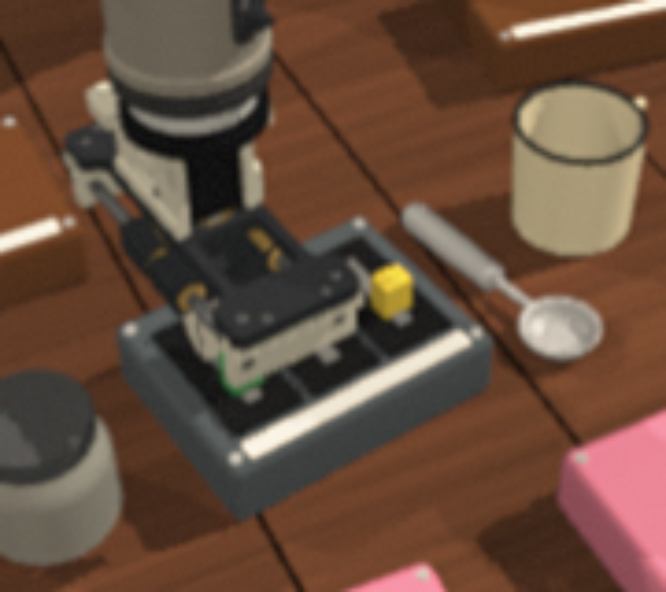

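View pics/d_t.png

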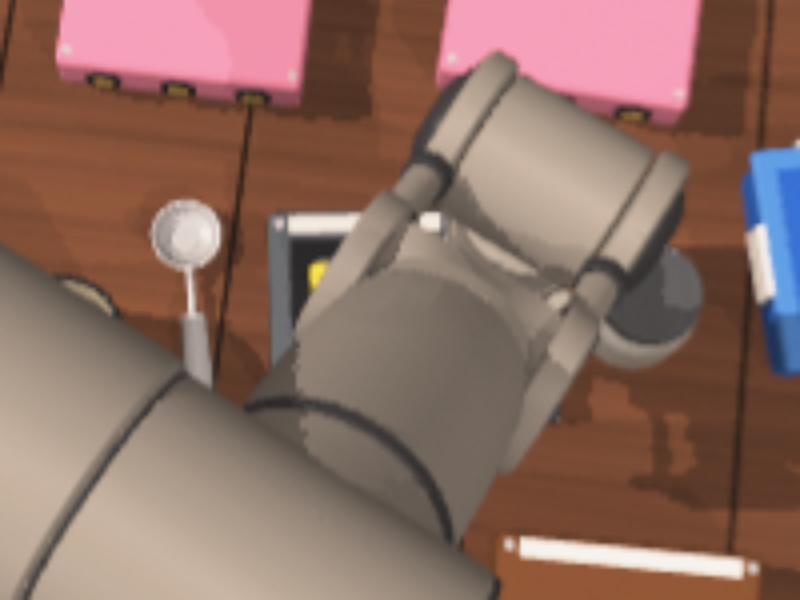

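```bash
python3 - <<'E'
from h import *
from cell import cams,telemetry
p=cams.read_camera("wrist");cv2.imwrite("pics/e_w.png",cv2.resize(p["color"][0:270,180:480,::-1],None,fx=2.6,fy=2.2,interpolation=2))
def b(P): d=P[:2]-C0; return np.round(1e3*np.array([d[0]*np.cos(Y0)+d[1]*np.sin(Y0),-d[0]*np.sin(Y0)+d[1]*np.cos(Y0)]),1)
c=caps(p,(0,0,640,400))
for k in c:
    st=c[k][1];print(k,st,"L",b(onz(p,st[0],c[k][0][1],.074)),"R",b(onz(p,st[0]+st[2],c[k][0][1],.074)),"topedge",b(onz(p,st[0]+st[2]/2,st[1],.074)))
for n,u,v in [("sy",(259,400),44),("sr",(264,394),158),("sg",(270,396),253)]:
    print(n,b(onz(p,u[0],v,.049)),b(onz(p,u[1],v,.049)))
E
python3 st.py
```

```text
green [348 239  37  26 812] L [  9.5 -38.9] R [ 26.5 -38.8] topedge [ 17.6 -32.6]
yellow [ 349    8   47   60 2576] L [ 6.7 51.2] R [24.7 51.5] topedge [15.2 61.7]
red [ 337  138   41   53 2031] L [3.3 1.7] R [20.6  1.9] topedge [11.5 12.7]
sy [-32.1  51.9] [31.9 52.4]
sr [-31.5  -0.7] [32.8 -0. ]
sg [-30.3 -52.6] [ 38.  -51.8]
time 6.35 box xy [ -6.30006952 -52.86207961] z 0.07189403705271634 dyaw 0.006605392795833609 [-3.12989127  0.00574792  1.71440172] F [-7.00715997 -2.46896167  5.60473417] vmax 0.0016165243203975996
```

View pics/e_w.png

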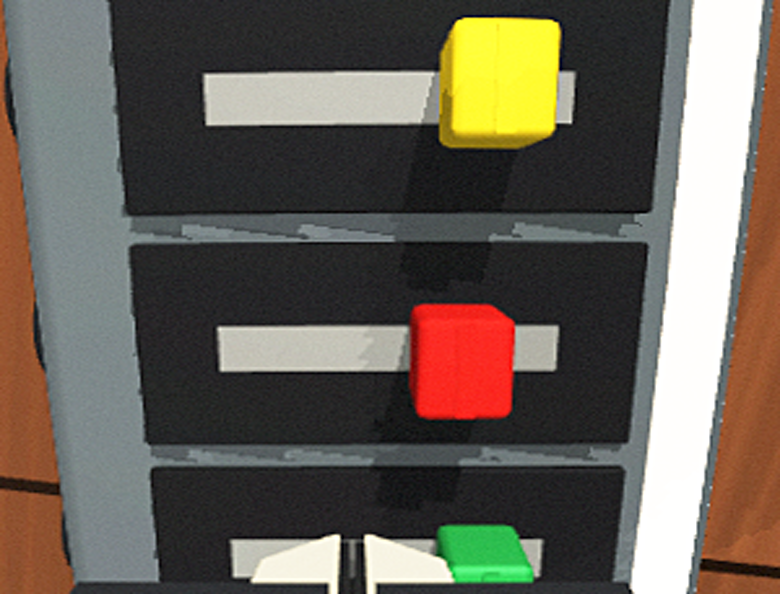

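Green is at its stop: held at 7 N against about 3 N sliding force, with its centre measured at about 18 mm. Next is red. I'll back off, lift, and go over to its ON side.

{"op": "servo_tool", "data": {
  "targets": "0 -6 0 0; 0 0 -25 0; 0 0 -20 0; 18 20 0 0; 18 20 0 0; 17 18 0 0; 0 0 0 0; 0 0 0 0"
}}

```text
time: 7.35
tool_pos: [0.5804, -0.1133, 0.1177]
tool_rot: [3.14, 0.007, 1.714]
contact_force: [-0.7, -0.0, 0.9]
opening: 0.0003
```

```bash
python3 st.py
```

```text
time 7.35 box xy [51.83985588  2.18447724] z 0.11768359557225862 dyaw 0.005956597162765309 [3.14041373 0.00711461 1.71375292] F [-0.74337224 -0.0377682   0.8954031 ] vmax 0.0072646600660431675
```

{"op": "servo_tool", "data": {
  "targets": "-2 0 20 0; 0 0 20 0; 0 0 6 0; 0 0 0 0; 0 -8 0 0; 0 -7 0 0; 0 0 0 0"
}}

```text
time: 8.22
tool_pos: [0.5649, -0.1212, 0.0732]
tool_rot: [3.136, 0.009, 1.71]
contact_force: [-0.7, 0.1, -0.8]
opening: 0.0007
```

```bash
python3 st.py
```

```text
time 8.225 box xy [35.40743525 -3.60236364] z 0.07315273258360848 dyaw 0.002397858115298579 [3.13557792 0.00937769 1.71019418] F [-0.71064853  0.09281056 -0.8205276 ] vmax 0.005628984581754393
```

{"op": "servo_tool", "data": {
  "targets": "2 -6 1 0; 1 -6 1 0; 0 -6 0 0; 0 -6 0 0; 0 -4 0 0; 0 -4 0 0; 0 0 0 0"
}}

```text
time: 9.1
tool_pos: [0.5363, -0.1234, 0.0728]
tool_rot: [3.122, 0.014, 1.709]
contact_force: [1.8, -0.1, -1.8]
opening: 0.0
```

```bash
python3 st.py
```

```text
time 9.1 box xy [ 6.79919117 -1.87019073] z 0.07281124456124607 dyaw 0.0013476986754099585 [3.12155964 0.01378598 1.70914403] F [ 1.76226811 -0.10828243 -1.82577353] vmax 0.007848969410950913
```

{"op": "servo_tool", "data": {
  "targets": "0 -4 0 0; 0 -5 0 0; 0 -5 0 0"
}}

```text
time: 9.48
tool_pos: [0.5354, -0.1239, 0.0738]
tool_rot: [3.091, 0.018, 1.705]
contact_force: [23.0, 6.9, -13.5]
opening: 0.0001
```

```bash
python3 st.py; python3 - <<'E'
from h import *
from cell import cams
p=cams.read_camera("wrist");cv2.imwrite("pics/f_w.png",p["color"][:,:,::-1])
def b(P): d=P[:2]-C0; return np.round(1e3*np.array([d[0]*np.cos(Y0)+d[1]*np.sin(Y0),-d[0]*np.sin(Y0)+d[1]*np.cos(Y0)]),1)
c=caps(p,(0,0,640,400))
for k in c:
    st=c[k][1];print(k,st,"L",b(onz(p,st[0],c[k][0][1],.074)),"R",b(onz(p,st[0]+st[2],c[k][0][1],.074)))
E
python3 st.py
```

```text
time 9.475 box xy [ 5.89540931 -2.17737438] z 0.07383012789787495 dyaw -0.003124292721857991 [3.09078621 0.01787339 1.70467203] F [ 23.0238214    6.86520486 -13.51453341] vmax 0.12351233755029979
yellow [ 112  351  331   16 3295] L [-101.3  -51.1] R [ 77.4 -58.2]
red [247 235  36  30 920] L [-24.7  12.3] R [-8.2 11.9]
time 9.525 box xy [ 5.8821393  -2.17725622] z 0.07383961944870278 dyaw -0.003252118578002783 [3.0902241  0.01796511 1.70454421] F [ 23.15346803   7.03381555 -14.34258207] vmax 0.01685128646666778
```

View pics/f_w.png

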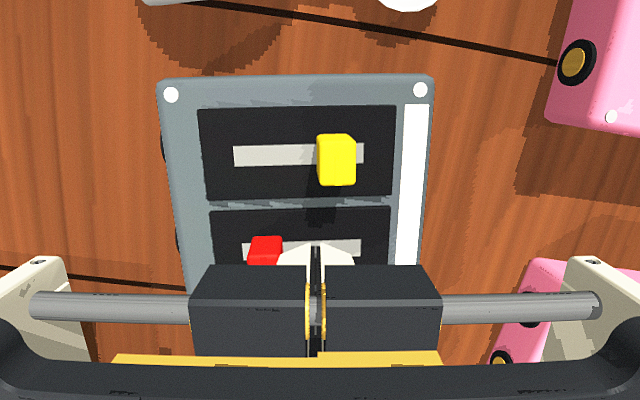

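Red (265,251) is now at the near end of its slot and held at 24 N, so it is at the hard stop. Next I'll push yellow to its stop to make sure it is fully ON.

{"op": "servo_tool", "data": {
  "targets": "0 6 0 0; 0 0 -25 0; 0 0 -20 0; 18 -13 0 0; 18 -13 0 0; 17 -12 0 0; 0 0 0 0; 0 0 0 0"
}}

```text
time: 10.52
tool_pos: [0.4862, -0.0721, 0.1145]
tool_rot: [3.108, 0.01, 1.705]
contact_force: [0.3, 0.6, -0.0]
opening: 0.0003
```

```bash
python3 st.py
```

```text
time 10.525 box xy [-35.82524305  55.8586029 ] z 0.11451462675414774 dyaw -0.0026500590375184707 [3.1076556  0.00983211 1.70514627] F [ 0.31884646  0.59965107 -0.03449288] vmax 0.011423879300022083
```

{"op": "servo_tool", "data": {
  "targets": "-3 0 20 0; 0 0 20 0; 0 0 3 0; 0 0 0 0; 0 6 0 0; 0 6 0 0; 0 6 0 0; 0 0 0 0"
}}

```text
time: 11.52
tool_pos: [0.5109, -0.0757, 0.0735]
tool_rot: [3.103, 0.012, 1.703]
contact_force: [-0.6, 0.1, -0.0]
opening: 0.0005
```

```bash
python3 st.py
```

```text
time 11.525 box xy [-11.79848829  48.85541305] z 0.07352272783734293 dyaw -0.004392000740498059 [3.10307657 0.0123994  1.70340433] F [-0.57292768  0.13726117 -0.02655817] vmax 0.007020879421728425
```

{"op": "servo_tool", "data": {
  "targets": "2 3 1 0; 1 4 0 0; 0 4 0 0; 0 0 0 0"
}}

```text
time: 12.02
tool_pos: [0.514, -0.0719, 0.0716]
tool_rot: [3.121, 0.011, 1.705]
contact_force: [0.8, -0.8, 0.1]
opening: 0.0003
```

{"op": "servo_tool", "data": {
  "targets": "0 5 0 0; 0 5 0 0; 0 5 0 0"
}}

```text
time: 12.4
tool_pos: [0.5148, -0.0711, 0.071]
tool_rot: [-3.129, 0.007, 1.709]
contact_force: [-21.9, -8.0, 16.9]
opening: 0.0002
```

```bash
python3 st.py
```

```text
time 12.4 box xy [-7.34415297 52.9320376 ] z 0.07103139597061307 dyaw 0.0008521088478889993 [-3.12874729  0.00675049  1.70864844] F [-21.94680991  -8.00818327  16.91574691] vmax 0.1301519486532895
```

{"op": "servo_tool", "data": {
  "targets": "0 -7 0 0; 0 0 -30 0; 0 0 -40 0; -35 0 -40 0; -40 0 0 0; -40 0 0 0; 0 0 0 0; 0 0 0 0"
}}

```text
time: 13.4
tool_pos: [0.5282, -0.1864, 0.1857]
tool_rot: [-3.136, 0.008, 1.711]
contact_force: [-0.2, 0.0, 0.2]
opening: 0.0008
```

```bash
python3 st.py; python3 - <<'E'
from h import *
from cell import cams
p=cams.read_camera("wrist");cv2.imwrite("pics/g_w.png",p["color"][:,:,::-1])
def b(P): d=P[:2]-C0; return np.round(1e3*np.array([d[0]*np.cos(Y0)+d[1]*np.sin(Y0),-d[0]*np.sin(Y0)+d[1]*np.cos(Y0)]),1)
c=caps(p,(0,0,640,300))
for k in c:
    st=c[k][1];print(k,st,"L",b(onz(p,st[0],c[k][0][1],.074)),"R",b(onz(p,st[0]+st[2],c[k][0][1],.074)))
E
```

```text
time 13.4 box xy [ -9.82646851 -63.10681228] z 0.1857138695554356 dyaw 0.002857563080753911 [-3.13556095  0.00799558  1.71065389] F [-0.1834956   0.04023905  0.24434502] vmax 0.012388652769953802
green [341 171  22  31 651] L [ 10.3 -49.4] R [ 27.3 -49.3]
yellow [342  31  25  33 793] L [ 8.5 50.9] R [25.9 51.1]
red [294 107  23  29 625] L [-25.5  -0.1] R [-8.6 -0. ]
```

View pics/g_w.png

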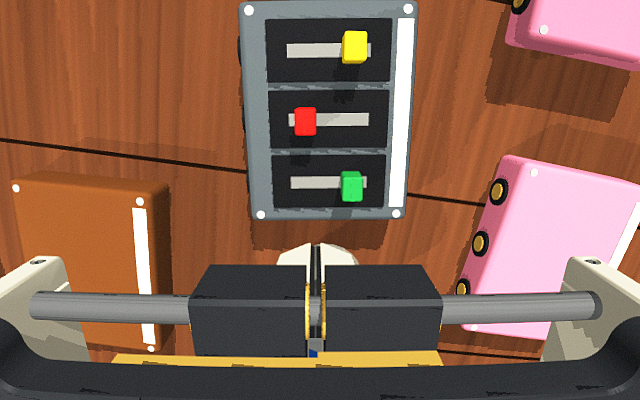

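The retracted wrist view shows yellow (354,47) and green (352,186) at the stripe end and red (305,121) at the opposite end. Before handing in I'll check the surroundings once.

```bash
python3 - <<'E'
from cell import cams
import cv2
p=cams.read_camera("scene");cv2.imwrite("pics/h_s.png",p["color"][:,:,::-1])
E
```

```text
(no output)
```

View pics/h_s.png

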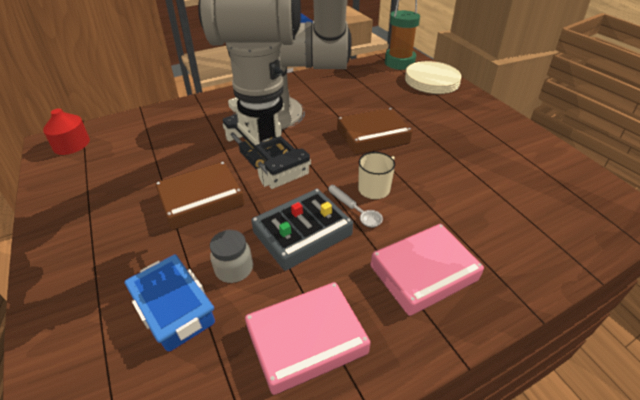

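The scene view shows the jar (231,256), mug (376,175) and spoon where they were. Green (285,228) and yellow (326,209) are ON, and red (297,208) is OFF. The gripper is clear of everything.

```bash
python3 -c "
from cell import robot
print(robot.hand_in())"
```

```text
the job is handed in; nothing more can be done
None
```

The grey power box is set to the night pattern: green on, yellow on, red off. I handed it in at about 13.5 s. With the gripper shut, I pushed green to ON, red to OFF and yellow on to its ON stop.

**Final positions:** the last wrist picture put green at about +18.8 mm, yellow at +17.2 mm and red at −17.1 mm, against stops at ±18 mm. The differences of about 1 mm are probably my estimate of the box's angle.

**Stop checks:** red held still under 24 N and yellow under about 23 N. Green was only pushed to about 7 N, but it did not move, and a cap slides at about 3 N.

**Starting positions:** red started only partly on, at about +12 mm. Yellow started at about +15 to +16 mm, so it may have been slightly short of fully on.

**Surroundings:** the jar, mug and spoon had not moved. The arm was clear of everything and the force reading was near zero.

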